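# Roll a turned column up the loading ramp into its roller cradle

### The arm

A 7-joint arm with a two-finger parallel gripper is mounted at the origin on the work surface. World frame = base frame: x ahead of the robot, y to its left, z up, the work surface at z = 0. Lengths are in mm, angles in rad, forces in N, time in s.
With the tool pointing down it reaches from about 400 to 900 mm from the base axis. Payload 5.5 kg.
Tool frame: the origin (TCP) lies on the centre line of the jaws, within the pads' length; the fingertips stand 8 mm ahead of it and the grasp point (between the pads) lies 11 mm behind it; z points along the fingers, y is the line along which they close (so a half turn about z gives the same grasp; the last joint's range is limited). The gripper opens to 92 mm and grips with 3 to 60 N. Pads are 19 mm wide; open, the fingers measure 130 mm over their backs; the gripper's body (75 mm by 190 mm) begins 47 mm behind the grasp point.
Start: joints at [-0.992, 0.501, -0.427, 1.55, 0.221, 1.138, -0.21], TCP at [201.837, 617.869, 207.829] pointing down, gripper open.
Joint ranges: [-2.88, 2.88], [-0.31, 2.03], [-1.54, 1.56], [0.2, 2.42], [-1.41, 4.55], [0.19, 2.02], [-2.57, 2.57]. Speed limits (rad/s): [2.57, 2.57, 3.14, 3.14, 3.14, 3.14, 3.14].

### API

Orientations are given as a unit quaternion [w, x, y, z].
In Python, from station import manip gives the robot as it stands.
- The arm moves only by the tool drive_tool, never from a script. Its argument "rows" is one flat list of numbers, 6 for each row, row after row: the shift along the tool's x, y, z normalised to -1 to 1, where 1 is 0.25 m, then the turn, a rotation vector about the tool's x, y, z normalised to -1 to 1, where 1 is 180 degrees. A call has 1 to 10 rows; each row shifts and turns the commanded pose from where the row before left it, along the tool's axes as they then stand; what a row does not reach is not made up. A row lasts 1/12 s, in which the tool goes at most 41.7 mm and 7.16 degrees, less where a joint would pass 70% of its speed; a pose out of reach is approached as far as the arm can. A call with a number of a shift or a turn outside -1 to 1 is refused whole. A call with a gripper value outside its range is refused whole. "grip" is the opening, from 0 (shut) to 1 (fully open), set as the call begins (left out, the last holds). The fingers move at their own pace and stop on an object; the grip force is fixed at half the most. Time passes only in rows, so rows that do not move let the fingers close. It gives the time, the measured TCP pose, the force, the opening and the grip force at its end, in the units of the state.
- manip.get_state(): the state, without advancing time (a new reading comes with each control period).
- manip.capture(name): name is "scene" or "side" or "wrist"; returns (picture, depth): 420x560x3 uint8, blue, green, red; 420x560 float32, mm along the optical axis (not along the pixel's ray), 0 where there is no reading.
- manip.camera_info(name): a dict with "fx", "fy", "cx", "cy" (pixels), "dist" ([k1, k2, p1, p2, k3] as OpenCV has them; the pictures are not rectified), "T" (4x4, takes a point from camera to world coordinates). Camera axes: x right, y up, looking along -z (the intrinsics and any distortion apply to the point x, -y, -z); pixel columns grow to the right and rows downward; lengths in mm; the calibration is good to about 2 mm. A picture is of the moment at which its call begins: read the wrist's pose just before it. camera_info takes no time and is no camera call; for the wrist camera it gives the pose at the moment of the call.
- manip.hand_in(): hands the job in; it is judged then, once.
Trained networks look in the newest picture that a camera, given by its name, has taken for a name from the list of things; names that differ only in an ending like _2 or _b are one class to them, and where a whole thing is asked for, a point or a joint stands for the part that bears it (a point fixed in the world has none). Each returns a list of dicts, best first, with "p" (0 to 1); they miss things now and then, are a little off and sometimes report something else, mostly with a low value. They report only what shows in the picture. A call takes as long as a camera call. They do not tell look-alikes from the thing itself.
- manip.cut_out(name, camera): "mask" (420x560 bool, what is visible of it) and "point" ([column, row] in pixels, amid what is visible of it).
The state is a dict: "clock": time; "joint_pos": joint angles; "joint_velocities": joint speeds; "joint_torque": joint torques, N m; "tcp_pos": TCP position; "orientation": TCP orientation; "force": force on the tool from outside, world axes, zero at the start; "wrist_torque": the same for the moment, N m; "finger_gap": finger opening in mm; "gripper_force": force on a finger pad.
Only numpy, scipy, OpenCV 4.12 (cv2) and the standard library are available. Lean on these libraries where they do the work, as an engineer would, in place of code of your own. Each camera call takes 0.05 s, during which the arm holds its last target. There are 200 camera calls.

### The job

Roll the turned wooden column up the loading ramp until it drops onto the four wheels of the cradle in front of the backstop, resting centred and square on all four. Push it from behind with the fingertips, slowly and steadily: never pinch, lift or flick it, never let it run back down the ramp, and do not ram it into the backstop. Leave the other things on the bench where they are, and finish clear of everything.

Things in the scene. Friction and masses are not known exactly. Their poses are not given: they have to be found in the camera images.
- column: Turned wooden column, a plain cylinder 72 mm in diameter, 160 mm long, with a 32 mm tenon 22 mm long on each end; about 0.4 kg, waxed and slippery (friction about 0.35), rolls freely. It starts on the bench just below the ramp foot, across it, within 4 degrees of square and 8 mm of the middle line. Origin: middle of the column, on its axis (36 mm above what it lies on). Its y is the column's axis; x and z turn as it rolls.
- cradle: Plywood roller cradle with loading ramp, 240 mm wide, fixed to the bench. Frame: z up, +x uphill (from ramp foot to backstop: the way to push), y across, along the axles; origin on the bench, on the middle line. Ramp foot at x = -63 mm, ramp top edge at x = 60 (24 high). Side cheeks 32 high at y = -120..-104 and 104..120, x = 50..175; the column passes over them.
- ramp: The loading ramp, a solid plywood wedge 220 mm wide rising at 11 degrees (0.192 rad) over a slope length of 125 mm, part of the cradle. Origin: the middle of its sloping top surface; x runs up the slope, y across, z square off the slope. The column rolls back down if it is left on it.
- front_wheels (a point): Middle of the front axle: x = 80 mm, 15 above the bench in the cradle's frame. Each axle has two free-turning rubber wheels, 25 mm in diameter, 20 wide, at y = -45 and 45. The ramp's plane just touches the tops of the front wheels. The column's axis is highest (63.5 mm above the bench) straight above this point; beyond it, the column drops 8 mm by itself into the seat and stays.
- seat (a point): Where the column's middle lies when it rests on all four wheels: x = 107 mm, y = 0, 55 mm above the bench in the cradle's frame. The rear axle is at x = 142, 22 high. Little more than the column's own weight pushes it on from here.
- backstop (a point): Middle of the top edge of the backstop's face towards the column: x = 145 mm, 76 mm above the bench in the cradle's frame. The backstop is a board 240 mm wide, 18 thick, its lower edge 36 mm above the bench, over the rear wheels; 2.5 mm is left between it and the seated column.
- glue_bottle: White plastic glue bottle, 56 mm in diameter, 165 mm tall, standing to the right of the ramp (looking uphill), about 190 mm from its middle line. Origin: centre of its underside. Bystander.
- wax_tin: Low round wax tin, 72 mm in diameter, 45 mm tall, to the right of the ramp foot, about 200 mm from its middle line. Origin: centre of its underside. Bystander.
- mallet: Joiner's mallet with a square wooden head (62 x 115 x 85 mm) and a round handle, 250 mm long in all, lying to the left of the cradle, about 235 mm from its middle line. Origin: on the bench below the handle, 100 mm from the head's middle; x runs from handle to head. Bystander.
Not all that is in view belongs to the job. Leave any green look-alike of the column alone.

How it is judged (in metres and radians):
On the way, in this order (a step that is already met when the one before it is completed fails the run):
1. the column is rolled onto the ramp, lying on its slope (x of column in the frame of ramp between -0.035 and 0.045 m and z of column in the frame of ramp between 0.031 and 0.041 m), for 0.1 s.
2. the column has gone over the front wheels (x of column in the frame of cradle above 0.092 m and z of column in the frame of cradle below 0.07 m), for 0.1 s.
At the end, for the whole second after the job is handed in: The column rests on the four wheels: its middle within 7 mm of the seat along the cradle and 25 mm across it, at seat height within 4 to 5 mm, its axis within 0.06 rad of the axles, and still (under 20 mm/s, under 0.4 rad/s) (x of column in the frame of cradle between 0.0998 and 0.1138 m and y of column in the frame of cradle between -0.025 and 0.025 m and z of column in the frame of cradle between 0.0514 and 0.0604 m and angle between the y axis of column and the y axis of cradle, either way round below 0.06 rad and linear speed of column below 0.02 m/s and angular speed of column below 0.4 rad/s); the robot touches nothing.
It fails at once if the column was lifted more than about 20 mm off the bench, ramp or wheels (z of column in the frame of ramp above 0.059 m or z of column in the frame of cradle above 0.0835 m).
It fails at once if the column ran free on the ramp (over 0.2 m/s with nothing touching it), or rolled away down the bench, 40 mm below the lowest start ((x of column in the frame of cradle between -0.06 and 0.07 m and linear speed of column above 0.2 m/s and contact force between each of the fingers, the arm and column below 0.02 N) or x of column in the frame of cradle below -0.15 m).
It fails at once if the column was flicked or ran faster than 0.35 m/s before the front wheels (x of column in the frame of cradle below 0.07 m and linear speed of column above 0.35 m/s).
It fails at once if the fingers shoved the column with more than 40 N (contact force between the fingers and column above 40 N).
It fails at once if a bystander (glue bottle, wax tin, mallet) was moved more than 20 mm (distance of any of glue_bottle, wax_tin, mallet from where it was at the start of the episode above 0.02 m).
It also fails if it takes over 40 s, if anything falls off the work surface, if the arm or the gripper's body presses on something with over 40 N, if the wrist force passes 120 N, or if a joint passes its speed limit or range.

## Working session

There is one attempt and no reset: what is moved stays moved. The work goes in short steps, Python scripts to look and compute and a tool call to move; the robot and the scene stay as the last step left them, time stands still between calls to the robot, and variables do not carry over. Pictures are saved under pics/ and viewed, at most 10 in all, crops included, and the job is handed in when it is done.

Besides the shell and the picture viewer there is one more tool, called after "Emit:" as name(argument=value, ...), one argument or row to a line, values as JSON. drive_tool: Moves the arm, as the interface text tells. Its arguments: {"type":"object","properties":{"rows":{"type":"array"},"grip":{"type":"number"}},"required":["rows"]}

```bash
mkdir -p pics; ls; cat > h.py <<'E'
import numpy as np, cv2
from station import manip
def pts(cam, uv, depth, info):
    K=np.array([[info['fx'],0,info['cx']],[0,info['fy'],info['cy']],[0,0,1.]])
    uv=np.asarray(uv,float).reshape(-1,2)
    n=cv2.undistortPoints(uv.reshape(-1,1,2),K,np.array(info['dist'],float)).reshape(-1,2)
    d=depth[uv[:,1].astype(int),uv[:,0].astype(int)]
    P=np.c_[n[:,0]*d,-n[:,1]*d,-d]
    T=np.array(info['T']); ok=d>0
    return (P@T[:3,:3].T+T[:3,3])[ok]
E
python3 - <<'E'
from h import *
ims=[]
for c in ['scene','side']:
    im,d=manip.capture(c); info=manip.camera_info(c); ims.append(im)
    np.savez(f'{c}.npz',im=im,d=d)
    for n in ['column','cradle','ramp','glue_bottle','wax_tin','mallet']:
        for r in manip.cut_out(n,c)[:3]:
            m=r['mask']; v,u=np.nonzero(m)
            P=pts(c,np.c_[u,v],d,info)
            print(c,n,round(r['p'],2),np.round(r['point']),m.sum(),np.round(np.median(P,0)),np.round(np.percentile(P,2,0)),np.round(np.percentile(P,98,0)))
cv2.imwrite('pics/a.png',ims[0]);cv2.imwrite('pics/b.png',ims[1])
s=manip.get_state();print(s)
E
```

```text
pics
scene column 0.75 [421. 309.] 4083 [749. 305.  64.] [641. 261.   1.] [825. 359.  74.]
scene column 0.55 [236. 183.] 2655 [507. -77.  62.] [ 426. -153.    5.] [563.  -3.  74.]
scene cradle 0.63 [270. 228.] 8037 [595.   8.  21.] [ 461. -118.    2.] [748. 164.  78.]
scene ramp 0.59 [257. 215.] 4392 [555. -25.  14.] [ 447. -127.    2.] [641.  75.  25.]
scene glue_bottle 0.82 [180. 253.] 1508 [ 702. -149.  101.] [ 676. -178.    8.] [ 715. -130.  167.]
scene wax_tin 0.95 [149. 219.] 961 [ 612. -245.   45.] [ 572. -278.    8.] [ 634. -219.   48.]
scene mallet 0.82 [381. 204.] 3302 [530. 230.  61.] [366. 127.   1.] [579. 306.  88.]
side column 0.94 [360. 138.] 1775 [ 343. -264.   56.] [ 254. -324.    2.] [ 426. -225.   74.]
side column 0.76 [174. 344.] 4043 [727. 324.  65.] [641. 275.  31.] [820. 362.  73.]
side column 0.69 [312. 192.] 2178 [486. -54.  60.] [ 414. -141.    1.] [562.   2.  73.]
side cradle 0.59 [261. 225.] 6835 [583.  23.  19.] [ 454. -107.    0.] [743. 175.  77.]
side ramp 0.84 [282. 220.] 3396 [543. -10.  13.] [ 444. -117.    1.] [641.  76.  24.]
side glue_bottle 0.64 
[... 508 characters left out ...]
889,  1.55040755,  0.2208015 ,
        1.13830817, -0.21030294]), 'joint_velocities': array([ 9.47452474e-05, -1.14941895e-03,  6.77284610e-04,  4.04789863e-04,
        1.42110856e-05, -9.03852291e-04,  1.90449937e-04]), 'joint_torque': array([-6.21932631e-04, -5.66257989e+01, -5.80922619e+00, -2.79455602e+01,
       -6.66095107e-02,  2.03343836e-02,  3.47592538e-05]), 'tcp_pos': array([201.82979084, 617.87361116, 207.87082435]), 'orientation': array([-3.09991844e-06,  1.57220691e-01,  9.87563493e-01,  3.63180250e-05]), 'force': array([ 0.08041345,  0.49561306, -0.47546985]), 'wrist_torque': array([-0.02719559,  0.00243842, -0.00223036]), 'gripper_force': 0.0, 'finger_gap': 91.9498973847032}
```

View pics/a.png

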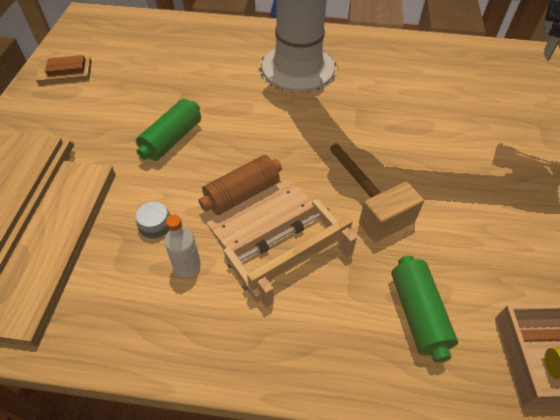

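View pics/b.png

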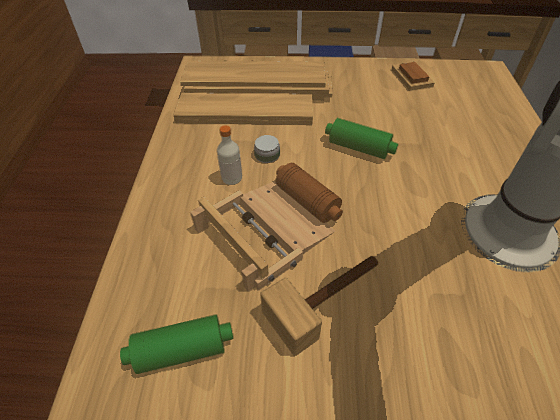

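Scene picture: the brown column is at (240,183), lying just below the ramp foot. Its look-alikes are green, at (170,130) and (423,309). Side picture: the brown column is at (310,192), with green ones at (360,138) and (176,344). The backstop is at (300,250) in scene. I choose the brown one.

```bash
cat > fit.py <<'E'
from h import *
from scipy.optimize import least_squares
def cloud(cam,box=(400,800,-180,200)):
    f=np.load(cam+'.npz'); info=manip.camera_info(cam)
    v,u=np.mgrid[0:420,0:560]; P=pts(cam,np.c_[u.ravel(),v.ravel()],f['d'],info)
    col=f['im'][v.ravel()[f['d'].ravel()>0],u.ravel()[f['d'].ravel()>0]]
    k=(P[:,0]>box[0])&(P[:,0]<box[1])&(P[:,1]>box[2])&(P[:,1]<box[3])
    return P[k],col[k]
if __name__=='__main__':
  for c in ['scene','side']:
    P,_=cloud(c)
    m=None
    f=np.load(c+'.npz')
    for n in ['ramp','cradle','column']:
        manip.capture(c) if n=='ramp' else 0
        rs=manip.cut_out(n,c); best=None
        for r in rs:
            v,u=np.nonzero(cv2.erode(r['mask'].astype(np.uint8),np.ones((3,3)))); Q=pts(c,np.c_[u,v],f['d'],manip.camera_info(c)); med=np.median(Q,0)
            if 450<med[0]<640 and abs(med[1])<120: best=Q;break
        Q=best
        if n=='ramp':
            Q=Q[(Q[:,2]>3)&(Q[:,2]<22)]
            for _ in range(5):
                A=np.c_[Q[:,:2],np.ones(len(Q))]; s=np.linalg.lstsq(A,Q[:,2],rcond=None)[0]; e=abs(A@s-Q[:,2]); Q=Q[e<2.5]
            print(c,'ramp yaw',np.arctan2(s[1],s[0]),'slope',np.arctan(np.hypot(*s[:2])),np.round(s,4),len(Q))
        if n=='cradle':
            B=P[(P[:,2]>71)&(P[:,2]<80)&(P[:,0]>580)&(P[:,0]<760)&(P[:,1]>-130)&(P[:,1]<170)]
            B=B[(B[:,0]-590)*.84+(B[:,1]-20)*.54>40]
            r=cv2.minAreaRect(B[:,:2].astype(np.float32)); print(c,'backstop',r,len(B),np.median(B[:,2]))
        if n=='column':
            k=Q[:,2]>15; Q=Q[k]
            def res(p):
                dirn=np.array([np.cos(p[2]),np.sin(p[2]),0]); w=Q-np.array([p[0],p[1],p[3]])
                t=w@dirn; return np.linalg.norm(w-t[:,None]*dirn,axis=1)-36
            C=np.median(Q,0); s=least_squares(res,[C[0],C[1],np.radians(130)-np.pi/2,36],loss='soft_l1')
            p=s.x; dirn=np.array([np.cos(p[2]),np.sin(p[2])]); t=(Q[:,:2]-p[:2])@dirn; k=abs(res(p))<3
            a,b=np.percentile(t[k],[.5,99.5]); mid=p[:2]+dirn*(a+b)/2
            print(c,'column mid',mid,'axis',p[2],'z',p[3],'len',b-a,'inl',k.mean())
E
python3 fit.py
```

```text
scene ramp yaw 0.7241877600902338 slope 0.15846958288464638 [  0.1197   0.1059 -48.7952] 2029
scene backstop ((656.535400390625, 72.42733764648438), (20.415428161621094, 238.56109619140625), 41.59111785888672) 1062 76.72522620245718
scene column mid [487.06774085 -80.03431163] axis -0.8210454178524927 z 36.518592147629604 len 158.04799343239802 inl 0.8314657104437472
side ramp yaw 0.7131183578963931 slope 0.17577241902446214 [  0.1343   0.1162 -57.4151] 2142
side backstop ((657.39599609375, 74.13349914550781), (19.351089477539062, 240.7208251953125), 41.67692947387695) 770 75.6822389217445
side column mid [507.4986484  -49.77950262] axis -0.6838980954981995 z 87.56668095683138 len 167.86464590310698 inl 0.17754569190600522
```

Emit:
drive_tool(
  rows=[-0.12,-0.075,0,0,0,0,-0.12,-0.075,0,0,0,0,-0.12,-0.075,0,0,0,0,-0.12,-0.075,0,0,0,0,-0.12,-0.075,0,0,0,0,-0.12,-0.075,0,0,0,0,-0.12,-0.075,0,0,0,0,-0.12,-0.075,0,0,0,0,-0.12,-0.075,0,0,0,0,-0.12,-0.075,0,0,0,0],
)

```text
clock: 1.93
tcp_pos: [429.7, 345.1, 208.1]
orientation: [0.0, 0.157, 0.988, 0.0]
force: [0.4, 0.3, -0.8]
finger_gap: 92.1
gripper_force: 0.0
```

Emit:
drive_tool(
  rows=[0,0,0,0,0,0.039,0,0,0,0,0,0.039,0,0,0,0,0,0.039,0,0,0,0,0,0.039,0,0,0,0,0,0.039,0,0,0,0,0,0.039,0,0,0,0,0,0.039,0,0,0,0,0,0.039,0,0,0,0,0,0.039,0,0,0,0,0,0.039],
)

```text
clock: 2.77
tcp_pos: [428.7, 346.6, 207.9]
orientation: [-0.0, 0.699, 0.716, 0.0]
force: [0.0, 0.0, 0.4]
finger_gap: 91.8
gripper_force: 0.0
```

```bash
cat > go.py <<'E'
import sys
from h import *
from scipy.spatial.transform import Rotation as R
def cradle(): # x,y,yaw
    yaw=0.7265; return np.array([657.0,73.3])-154*np.array([np.cos(yaw),np.sin(yaw)]),yaw
def go(cx,cy,z,dyaw=0):
    """shift/turn in tool axes to reach cradle-frame (cx,cy,z), tool x uphill"""
    o,yaw=cradle(); c,s_=np.cos(yaw),np.sin(yaw)
    p=np.r_[o+[c*cx-s_*cy,s_*cx+c*cy],z]; s=manip.get_state()
    q=s['orientation']; Rt=R.from_quat([q[1],q[2],q[3],q[0]])
    y=yaw+dyaw; Rd=R.from_matrix(np.c_[[np.cos(y),np.sin(y),0],[np.sin(y),-np.cos(y),0],[0,0,-1]])
    d=s['tcp_pos']-np.r_[o,0]
    print('t',s['clock'],'tcp',np.round(s['tcp_pos'],1),'cradle',np.round([c*d[0]+s_*d[1],-s_*d[0]+c*d[1],d[2]],1),'F',np.round(s['force'],1),'j',np.round(s['joint_pos'],2))
    print('target',np.round(p,1),'shift n',np.round(Rt.inv().apply(p-s['tcp_pos'])/250,4),'turn n',np.round((Rt.inv()*Rd).as_rotvec()/np.pi,4),
      'shift after turn',np.round(Rd.inv().apply(p-s['tcp_pos'])/250,4))
if __name__=='__main__': go(*map(float,sys.argv[1:]))
E
python3 go.py -150 0 200
```

```text
t 2.7667 tcp [428.7 346.6 207.9] cradle [164.9 355.9 207.9] F [0.  0.  0.4] j [-0.62  0.3  -0.13  1.81  0.05  1.04 -0.74]
target [ 429.8 -128.6  200. ] shift n [-1.9003 -0.0412  0.0314] turn n [-0.     -0.      0.2764] shift after turn [-1.2594  1.4237  0.0316]
```

Emit:
drive_tool(
  rows=[0,0,0,0,0,0.0345,0,0,0,0,0,0.0345,0,0,0,0,0,0.0345,0,0,0,0,0,0.0345,0,0,0,0,0,0.0345,0,0,0,0,0,0.0345,0,0,0,0,0,0.0345,0,0,0,0,0,0.0345],
)

```text
clock: 3.43
tcp_pos: [428.7, 346.6, 207.9]
orientation: [-0.0, 0.934, 0.356, 0.0]
force: [0.3, 0.3, 0.2]
finger_gap: 91.9
gripper_force: 0.0
```

Emit:
drive_tool(
  rows=[-0.09,0.1,0,0,0,0,-0.09,0.1,0,0,0,0,-0.09,0.1,0,0,0,0,-0.09,0.1,0,0,0,0,-0.09,0.1,0,0,0,0,-0.09,0.1,0,0,0,0,-0.09,0.1,0,0,0,0,-0.09,0.1,0,0,0,0,-0.09,0.1,0,0,0,0,-0.09,0.1,0,0,0,0],
)

```text
clock: 4.27
tcp_pos: [428.9, 8.7, 208.2]
orientation: [-0.0, 0.933, 0.359, 0.001]
force: [1.4, 0.0, 0.5]
finger_gap: 91.5
gripper_force: 0.0
```

Emit:
drive_tool(
  rows=[-0.09,0.1,0,0,0,0,-0.09,0.1,0,0,0,0,-0.09,0.1,0,0,0,0,-0.09,0.1,0,0,0,0,0,0,0,0,0,0],
)

```text
clock: 4.68
tcp_pos: [428.8, -131.4, 208.6]
orientation: [0.002, 0.935, 0.355, 0.0]
force: [1.0, 0.2, 0.4]
finger_gap: 92.0
gripper_force: 0.0
```

```bash
python3 go.py -150 0 200; python3 - <<'E'
from h import *
import go
from scipy.optimize import least_squares
ims=[]
o,yaw=go.cradle();Rc=np.array([[np.cos(yaw),np.sin(yaw)],[-np.sin(yaw),np.cos(yaw)]])
for c in ['wrist','side','scene']:
    info=manip.camera_info(c); im,d=manip.capture(c); ims.append(im)
    hsv=cv2.cvtColor(im,cv2.COLOR_BGR2HSV)
    for r in manip.cut_out('column',c):
        v,u=np.nonzero(cv2.erode(r['mask'].astype(np.uint8),np.ones((3,3))))
        Q=pts(c,np.c_[u,v],d,info); Q[:,:2]=(Q[:,:2]-o)@Rc.T
        m=np.median(Q,0)
        print(c,round(r['p'],2),r['point'],len(Q),np.round(m),'hue',np.median(hsv[v,u,0]))
        if abs(m[1])>60 or abs(m[0]+70)>60: continue
        Q=Q[Q[:,2]>15]
        def res(p):
            t=np.array([np.sin(-p[1]),np.cos(p[1]),0]);w=Q-[p[0],0,p[2]]
            return np.linalg.norm(w-np.outer(w@t,t),axis=1)-36
        p=least_squares(res,[-72,0,36],loss='soft_l1',f_scale=1).x
        k=abs(res(p))<3; a,b=np.percentile(Q[k,1],[.5,99.5])
        print('  x at y=0,yaw,z',np.round(p,3),'y ends',a,b,'inl',k.mean())
cv2.imwrite('pics/c.png',ims[0])
E
```

```text
t 4.6833 tcp [ 428.8 -131.4  208.6] cradle [-152.6   -1.4  208.6] F [1.  0.2 0.4] j [-0.13  0.1   0.39  2.06 -0.04  0.99 -0.56]
target [ 429.8 -128.6  200. ] shift n [ 0.0103 -0.0057  0.0342] turn n [ 0.0011  0.0002 -0.0005] shift after turn [ 0.0103 -0.0056  0.0342]
wrist 0.79 [279.3, 115.8] 11244 [-73.  -0.  66.] hue 14.0
  x at y=0,yaw,z [-7.4096e+01  3.2000e-02  3.4169e+01] y ends -78.27489282565942 78.08112730035914 inl 0.9355211668445393
wrist 0.75 [316.0, 324.6] 3237 [-325.  -37.   67.] hue 66.0
side 0.92 [361.5, 139.6] 1455 [-303.  -39.   57.] hue 54.0
side 0.68 [174.3, 344.0] 3691 [372. 141.  66.] hue 56.0
side 0.66 [311.5, 193.2] 1852 [-56.  20.  62.] hue 14.0
  x at y=0,yaw,z [-7.3034e+01  4.6000e-02  3.5661e+01] y ends -78.65364989478664 80.41831624024178 inl 0.8287262872628727
side 0.58 [266.3, 222.9] 5682 [60. 24. 20.] hue 16.0
scene 0.78 [424.9, 310.9] 3661 [377. 113.  66.] hue 55.0
scene 0.75 [169.9, 128.7] 1863 [-299.  -70.   61.] hue 55.0
scene 0.57 [236.1, 183.9] 2343 [-56. -13.  63.] hue 13.0
  x at y=0,yaw,z [-7.4974e+01  2.5000e-02  3.6659e+01] y ends -80.11889493124235 77.85350663141072 inl 0.8376873661670236
scene 0.57 [269.8, 227.8] 7281 [59. -9. 21.] hue 15.0
```

View pics/c.png

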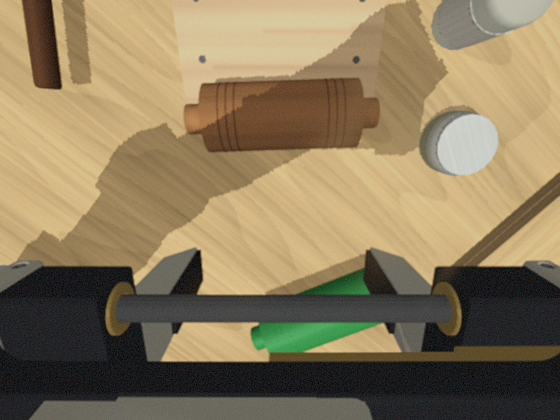

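The wrist picture confirms the brown column at (280,115), just below the ramp, 1.8° off square. A green look-alike lies under the hand at (320,310), well behind the path. Next I descend behind the brown column.

Emit:
drive_tool(
  rows=[0.01,-0.0008,0.088,0,0,0,0.01,-0.0008,0.088,0,0,0,0.01,-0.0008,0.088,0,0,0,0.01,-0.0008,0.088,0,0,0,0.01,-0.0008,0.088,0,0,0,0.01,-0.0008,0.088,0,0,0,0.01,-0.0008,0.088,0,0,0,0,0,0.088,0,0,0,0,0,0,0,0,0],
)

```text
clock: 5.73
tcp_pos: [438.4, -109.5, 28.5]
orientation: [-0.002, 0.933, 0.36, -0.003]
force: [-0.4, -0.3, -0.1]
finger_gap: 92.0
gripper_force: 0.0
```

```bash
python3 go.py -122 0 32
```

```text
t 5.7333 tcp [ 438.4 -109.5   28.5] cradle [-130.8    8.6   28.5] F [-0.4 -0.3 -0.1] j [-0.07  0.43  0.3   2.18 -0.23  0.57 -0.44]
target [ 450.7 -110.    32. ] shift n [ 0.0348  0.0347 -0.0142] turn n [-0.0017  0.0013  0.0032] shift after turn [ 0.0352  0.0344 -0.0138]
```

Emit:
drive_tool(
  rows=[0.01,0.0115,-0.005,-0.0008,0.0006,0.0016,0.01,0.0115,-0.005,-0.0008,0.0006,0.0016,0,0.0115,-0.004,0,0,0,0,0,0,0,0,0,0,0,0,0,0,0],
)

```text
clock: 6.15
tcp_pos: [451.9, -115.0, 36.6]
orientation: [0.002, 0.935, 0.354, 0.004]
force: [-0.1, -0.1, 0.7]
finger_gap: 91.8
gripper_force: 0.0
```

```bash
python3 go.py -116 0 32
```

```text
t 6.15 tcp [ 451.9 -115.    36.6] cradle [-124.4   -4.5   36.6] F [-0.1 -0.1  0.7] j [-0.07  0.42  0.31  2.15 -0.23  0.59 -0.44]
target [ 455.2 -106.    32. ] shift n [ 0.0334 -0.0184  0.0184] turn n [ 0.0022 -0.0018 -0.001 ] shift after turn [ 0.0336 -0.0181  0.0183]
```

Emit:
drive_tool(
  rows=[0,0,0,0,0,0,0,0,0,0,0,0,0,0,0,0,0,0,0,0,0,0,0,0],
)

```text
clock: 6.48
tcp_pos: [450.5, -114.7, 35.4]
orientation: [0.002, 0.935, 0.354, 0.003]
force: [0.7, -0.1, 0.1]
finger_gap: 92.0
gripper_force: 0.0
```

```bash
python3 go.py -116 0 32
```

```text
t 6.4833 tcp [ 450.5 -114.7   35.4] cradle [-125.2   -3.4   35.4] F [ 0.7 -0.1  0.1] j [-0.07  0.43  0.31  2.15 -0.23  0.59 -0.44]
target [ 455.2 -106.    32. ] shift n [ 0.0368 -0.0137  0.0136] turn n [ 0.0016 -0.0012 -0.001 ] shift after turn [ 0.0369 -0.0135  0.0136]
```

Emit:
drive_tool(
  rows=[0.007,-0.003,0.002,0,0,0,0.007,-0.003,0.002,0,0,0,0.007,-0.003,0.002,0,0,0,0.007,-0.002,0.002,0,0,0,0.007,0,0,0,0,0,0.007,0,0,0,0,0,0.007,0,0,0,0,0],
)

```text
clock: 7.07
tcp_pos: [458.0, -104.6, 33.4]
orientation: [0.002, 0.935, 0.354, 0.002]
force: [-1.3, -0.8, 2.6]
finger_gap: 91.6
gripper_force: 1.1
```

```bash
cat > look.py <<'E'
import sys
from h import *
import go
from scipy.optimize import least_squares
o,yaw=go.cradle();Rc=np.array([[np.cos(yaw),np.sin(yaw)],[-np.sin(yaw),np.cos(yaw)]])
go.go(-60,0,40)
for c in sys.argv[1:] or ['side','scene']:
    info=manip.camera_info(c); im,d=manip.capture(c); cv2.imwrite(f'last_{c}.png',im)
    v,u=np.mgrid[0:420,0:560]; u=u[d>0];v=v[d>0]
    Q=pts(c,np.c_[u,v],d,info); Q[:,:2]=(Q[:,:2]-o)@Rc.T
    hsv=cv2.cvtColor(im,cv2.COLOR_BGR2HSV)[v,u].astype(int)
    # brown: darker/more saturated than plywood
    k=(abs(Q[:,1])<78)&(Q[:,0]>-130)&(Q[:,0]<150)&(abs(hsv[:,0]-12)<5)&(hsv[:,1]>125)&(hsv[:,2]<170)&(Q[:,2]>22)&(Q[:,2]<105)
    K=np.zeros((420,560),np.uint8); K[v[k],u[k]]=1; K=cv2.morphologyEx(K,cv2.MORPH_OPEN,np.ones((3,3)))
    n,L,st,_=cv2.connectedComponentsWithStats(K); i=1+np.argmax(st[1:,4]); k=L[v,u]==i; Q=Q[k]
    def res(p):
        t=np.array([np.sin(-p[1]),np.cos(p[1]),0]);w=Q-[p[0],0,p[2]]
        return np.linalg.norm(w-np.outer(w@t,t),axis=1)-36
    p=least_squares(res,[np.median(Q[:,0]),0,np.percentile(Q[:,2],97)-36],loss='soft_l1',f_scale=1).x
    print(c,'col x,yaw,z',np.round(p,3),'y ends',np.round(np.percentile(Q[:,1],[.5,99.5])),'n',len(Q),'inl',round((abs(res(p))<3).mean(),2))
E
python3 look.py
```

```text
t 7.0667 tcp [ 458.  -104.6   33.4] cradle [-113.    -0.8   33.4] F [-1.3 -0.8  2.6] j [-0.09  0.44  0.31  2.14 -0.23  0.59 -0.47]
target [497.  -68.9  40. ] shift n [ 0.2119 -0.0036 -0.0257] turn n [ 0.0015 -0.0011 -0.001 ] shift after turn [ 0.2119 -0.0031 -0.0264]
side col x,yaw,z [-6.8704e+01  3.2000e-02  3.5948e+01] y ends [-77.  77.] n 1575 inl 0.98
scene col x,yaw,z [-7.0236e+01  3.3000e-02  3.6906e+01] y ends [-77.  77.] n 2148 inl 0.96
```

Emit:
drive_tool(
  rows=[0.01,0,-0.002,0,0,0,0.01,0,-0.002,0,0,0,0.01,0,-0.002,0,0,0,0.01,0,-0.002,0,0,0,0.01,0,-0.002,0,0,0,0.01,0,-0.002,0,0,0,0.01,0,-0.002,0,0,0,0.01,0,-0.002,0,0,0],
)

```text
clock: 7.83
tcp_pos: [468.2, -94.6, 38.3]
orientation: [0.001, 0.936, 0.353, -0.001]
force: [-19.2, -11.8, 34.4]
finger_gap: 92.1
gripper_force: 18.5
```

```bash
python3 look.py
```

```text
t 7.8333 tcp [468.2 -94.6  38.3] cradle [-98.7  -0.1  38.3] F [-19.2 -11.8  34.4] j [-0.12  0.44  0.31  2.12 -0.22  0.62 -0.5 ]
target [497.  -68.9  40. ] shift n [ 0.1546 -0.0009 -0.0072] turn n [ 0.0002  0.0011 -0.0015] shift after turn [ 0.1546 -0.0002 -0.0067]
side col x,yaw,z [-6.0428e+01  2.3000e-02  3.6936e+01] y ends [-76.  77.] n 1536 inl 0.98
scene col x,yaw,z [-6.2222e+01  2.1000e-02  3.7988e+01] y ends [-77.  77.] n 2166 inl 0.96
```

```bash
python3 - <<'E'
import cv2,numpy as np
a=cv2.imread('last_side.png')[120:260,230:400];b=cv2.imread('last_scene.png')[120:260,170:340]
cv2.imwrite('pics/d.png',np.hstack([cv2.resize(x,(400,330),interpolation=3) for x in(a,b)]))
E
```

```text
(no output)
```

View pics/d.png

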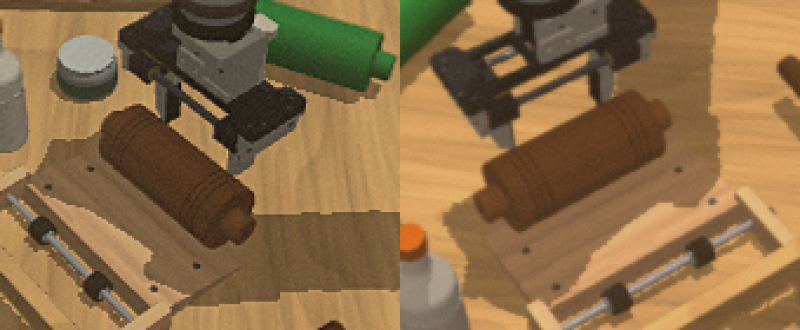

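```bash
python3 - <<'E'
from h import *
from scipy.spatial.transform import Rotation as R
s=manip.get_state();q=s['orientation'];Rt=R.from_quat([q[1],q[2],q[3],q[0]])
for c in ['scene','side','wrist']:
    info=manip.camera_info(c); im,d=manip.capture(c); v,u=np.mgrid[0:420,0:560]; k=d>0
    hsv=cv2.cvtColor(im,cv2.COLOR_BGR2HSV)[k].astype(int)
    P=Rt.inv().apply(pts(c,np.c_[u[k],v[k]],d,info)-s['tcp_pos'])
    m=(hsv[:,1]<70)&(abs(P[:,1])>40)&(abs(P[:,1])<75)&(abs(P[:,0])<45)
    print(c)
    for z in range(-80,12,6):
        for sg in(-1,1):
            w=P[m&(P[:,2]>=z)&(P[:,2]<z+6)&(P[:,1]*sg>0)]
            if len(w)>5: print(z,sg,len(w),'x',np.round(np.percentile(w[:,0],[3,97]),1),'y',np.round(np.percentile(w[:,1],[3,97]),1))
print(np.round(manip.get_state()['force'],1))
E
```

```text
scene
-74 -1 8 x [-6.1 11.5] y [-55.8 -47.3]
-68 -1 12 x [ 5.3 11.4] y [-58.3 -47. ]
-62 -1 9 x [ 8.  11.4] y [-61.4 -48.3]
-56 -1 11 x [ 8.2 11.9] y [-57.9 -48.5]
-56 1 14 x [ 7.2 11.4] y [51.2 64.8]
-50 1 12 x [-3.4 11.5] y [51.1 64.8]
-44 -1 12 x [ 7.7 10.7] y [-60.6 -47.7]
-44 1 11 x [-0.2 11.8] y [50.1 63. ]
-38 -1 9 x [ 7.5 10.9] y [-57.6 -49.3]
-38 1 9 x [ 7.8 11.1] y [51.3 59.3]
side
-74 1 6 x [-5.1  9.7] y [47.9 57.5]
-68 1 13 x [-6.6 12.9] y [46.7 62. ]
-62 1 8 x [-3.6 12.5] y [46.7 58.8]
-56 1 7 x [11.1 12.9] y [49.8 58.2]
-50 -1 16 x [-5.9 12.5] y [-63.7 -49.7]
-50 1 7 x [ 9.6 13.4] y [47.1 58.1]
-44 -1 17 x [-5.7 12. ] y [-63.4 -48.9]
-38 -1 17 x [-8.  12.7] y [-63.1 -50.1]
-38 1 8 x [ 9.2 12.8] y [47.2 57.3]
wrist
-80 -1 287 x [-10.7   6.5] y [-48.8 -47.9]
-80 1 229 x [-8.2  6.4] y [47.5 48.4]
-74 -1 180 x [-11.    1.9] y [-48.7 -47.8]
-74 1 179 x [-11.1   1.8] y [47.5 48.4]
-68 -1 243 x [-9.9 10.5] y [-60.5 -46. ]
-68 1 251 x [-10.4  10.5] y [45.7 60. ]
-62 -1 343 x [ 5.1 10.7] y [-62.7 -45.8]
-62 1 337 x [-6.8 10.6] y [45.5 62.3]
-56 -1 333 x [ 4.  10.6] y [-62.9 -45.6]
-56 1 291 x [ 6.  10.5] y [45.6 62.7]
-50 -1 306 x [ 0.1 10.6] y [-62.6 -45.6]
-50 1 232 x [ 2.1 10.6] y [45.5 62.1]
-44 -1 305 x [-3.4 10.5] y [-61.7 -45.6]
-44 1 194 x [ 8.2 10.5] y [46.6 61.6]
-38 -1 265 x [-6.1 10.6] y [-61.3 -45.6]
-38 1 173 x [ 8.1 10.6] y [46.1 61.2]
-32 -1 239 x [-5.8 10.6] y [-60.5 -45.5]
-32 1 131 x [ 6.3 10.5] y [45.7 59.8]
-26 -1 103 x [-6.4 10.4] y [-56.3 -45.6]
-26 1 71 x [ 2.9 10.6] y [45.8 54.6]
[-17.2  -9.2  30.6]
```

Emit:
drive_tool(
  rows=[-0.006,0,0,0,0,0,-0.006,0,0,0,0,0,-0.006,0,0,0,0,0,-0.006,0,0,0,0,0,-0.006,0,0,0,0,0,-0.006,0,0,0,0,0,-0.006,0,0,0,0,0,-0.006,0,0,0,0,0,-0.006,0,0,0,0,0,0,0,0,0,0,0],
)

```text
clock: 8.92
tcp_pos: [463.1, -100.3, 37.3]
orientation: [0.002, 0.935, 0.354, 0.003]
force: [-0.4, -0.6, 1.0]
finger_gap: 91.6
gripper_force: 0.3
```

```bash
python3 look.py; python3 - <<'E'
from h import *
from scipy.spatial.transform import Rotation as R
s=manip.get_state();q=s['orientation'];Rt=R.from_quat([q[1],q[2],q[3],q[0]])
for c in ['wrist','side','scene']:
    info=manip.camera_info(c); im,d=manip.capture(c); v,u=np.mgrid[0:420,0:560]; k=d>0
    cv2.imwrite(f'last_{c}.png',im)
    hsv=cv2.cvtColor(im,cv2.COLOR_BGR2HSV)[k].astype(int)
    P=Rt.inv().apply(pts(c,np.c_[u[k],v[k]],d,info)-s['tcp_pos'])
    m=(abs(P[:,1])>47)&(abs(P[:,1])<62)&(abs(P[:,0])<13)
    print(c)
    for z in range(-40,32,4):
        w=m&(P[:,2]>=z)&(P[:,2]<z+4)
        if w.sum()>2: print(z,w.sum(),'x',np.round(np.percentile(P[w,0],[3,97]),1),'sat,val',np.median(hsv[w],0))
T=np.array(manip.camera_info('wrist')['T']);print('cam in tool',Rt.inv().apply(T[:3,3]-s['tcp_pos']))
E
```

```text
t 8.9167 tcp [ 463.1 -100.3   37.3] cradle [-106.3   -1.    37.3] F [-0.4 -0.6  1. ] j [-0.1   0.43  0.31  2.13 -0.23  0.6  -0.48]
target [497.  -68.9  40. ] shift n [ 0.1852 -0.0044 -0.0099] turn n [ 0.0017 -0.0013 -0.001 ] shift after turn [ 0.1851 -0.0039 -0.0106]
side col x,yaw,z [-6.4353e+01  2.5000e-02  3.6248e+01] y ends [-77.  77.] n 1549 inl 0.98
scene col x,yaw,z [-6.6318e+01  2.2000e-02  3.7158e+01] y ends [-77.  77.] n 2172 inl 0.96
wrist
-40 231 x [ 8.6 10.6] sat,val [ 24.  32. 126.]
-36 233 x [ 8.5 10.6] sat,val [ 24.  33. 127.]
-32 204 x [ 8.6 10.6] sat,val [ 22.  36. 127.]
-28 150 x [ 8.5 10.6] sat,val [ 21.   39.  128.5]
-24 119 x [ 8.4 12.9] sat,val [ 19.  48. 120.]
-20 110 x [ 8.6 12.9] sat,val [ 14.  133.5 110. ]
-16 29 x [ 6.5 10.9] sat,val [ 16. 126. 132.]
side
-40 22 x [-6.2 12.4] sat,val [19.  57.  83.5]
-36 7 x [10.3 12.6] sat,val [19. 57. 82.]
-32 16 x [-6.5 12.7] sat,val [17.5 62.5 83. ]
-28 6 x [ 9.3 12.6] sat,val [19.  56.  92.5]
-24 7 x [-4.4 12.4] sat,val [19. 67. 48.]
scene
-40 17 x [ 6.7 10.9] sat,val [ 16.  66. 105.]
-36 10 x [ 8.5 10.4] sat,val [ 16.   65.5 103.5]
-32 17 x [ 7.8 11.4] sat,val [ 16.  69. 104.]
-28 8 x [ 7.3 12.1] sat,val [ 16.  75. 111.]
-24 7 x [ 7.4 11. ] sat,val [ 16. 105. 135.]
cam in tool [  80.71333166   -0.22677924 -175.51299064]
```

```bash
python3 - <<'E'
from h import *
from scipy.spatial.transform import Rotation as R
s=manip.get_state();q=s['orientation'];Rt=R.from_quat([q[1],q[2],q[3],q[0]])
i=manip.camera_info('wrist');T=np.array(i['T'])
K=np.array([[i['fx'],0,i['cx']],[0,i['fy'],i['cy']],[0,0,1.]])
for z in (8,0,-10,-19,-30,-60):
  for y in(46,-46,62):
    for x in (-9.5,10):
      w=Rt.apply([x,y,z])+s['tcp_pos']; c=T[:3,:3].T@(w-T[:3,3])
      print(z,y,x,np.round(cv2.projectPoints(np.array([[c[0],-c[1],-c[2]]]),np.zeros(3),np.zeros(3),K,np.array(i['dist'],float))[0].ravel()))
E
```

```text
8 46 -9.5 [354. 258.]
8 46 10 [356. 230.]
8 -46 -9.5 [213. 258.]
8 -46 10 [211. 230.]
8 62 -9.5 [378. 258.]
8 62 10 [381. 230.]
0 46 -9.5 [356. 264.]
0 46 10 [359. 235.]
0 -46 -9.5 [210. 264.]
0 -46 10 [208. 235.]
0 62 -9.5 [382. 264.]
0 62 10 [385. 235.]
-10 46 -9.5 [360. 272.]
-10 46 10 [363. 241.]
-10 -46 -9.5 [206. 272.]
-10 -46 10 [204. 242.]
-10 62 -9.5 [387. 272.]
-10 62 10 [390. 241.]
-19 46 -9.5 [364. 279.]
-19 46 10 [367. 248.]
-19 -46 -9.5 [203. 279.]
-19 -46 10 [200. 248.]
-19 62 -9.5 [392. 279.]
-19 62 10 [396. 248.]
-30 46 -9.5 [369. 290.]
-30 46 10 [372. 257.]
-30 -46 -9.5 [198. 290.]
-30 -46 10 [194. 257.]
-30 62 -9.5 [399. 290.]
-30 62 10 [403. 257.]
-60 46 -9.5 [387. 326.]
-60 46 10 [392. 288.]
-60 -46 -9.5 [180. 327.]
-60 -46 10 [175. 288.]
-60 62 -9.5 [423. 326.]
-60 62 10 [429. 288.]
```

The wrist picture c showed the tips at (200,250) and (367,250). Projected, that puts them about 19 mm behind the TCP, not 8 ahead, which matches the steep contact force. So the fingers were pressing on the column's upper back. I back off and go about 25 mm lower.

Emit:
drive_tool(
  rows=[-0.012,0,0,0,0,0,-0.012,0,0,0,0,0,-0.012,0,0,0,0,0,-0.01,0,0.017,0,0,0,0,-0.002,0.017,0,0,0,0,-0.002,0.017,0,0,0,0,0,0.017,0,0,0,0,0,0.017,0,0,0,0,0,0.012,0,0,0,0,0,0,0,0,0],
)

```text
clock: 10.0
tcp_pos: [453.2, -106.9, 12.2]
orientation: [0.001, 0.935, 0.354, 0.002]
force: [-0.5, -0.4, -0.3]
finger_gap: 91.9
gripper_force: 0.0
```

```bash
python3 look.py
```

```text
t 10.0 tcp [ 453.2 -106.9   12.2] cradle [-118.     0.7   12.2] F [-0.5 -0.4 -0.3] j [-0.07  0.47  0.29  2.16 -0.25  0.54 -0.44]
target [497.  -68.9  40. ] shift n [ 0.2324  0.0024 -0.1104] turn n [ 0.0013 -0.0009 -0.0009] shift after turn [ 0.2321  0.0026 -0.111 ]
side col x,yaw,z [-6.9267e+01  2.1000e-02  3.5924e+01] y ends [-76.  77.] n 1499 inl 0.97
scene col x,yaw,z [-7.1218e+01  1.8000e-02  3.6911e+01] y ends [-77.  77.] n 2168 inl 0.95
```

Emit:
drive_tool(
  rows=[0.008,0,0,0,0,0,0.008,0,0,0,0,0,0.008,0,0,0,0,0,0.008,0,-0.001,0,0,0,0.008,0,-0.0016,0,0,0,0.008,0,-0.0016,0,0,0],
)

```text
clock: 10.6
tcp_pos: [462.5, -99.4, 14.2]
orientation: [0.002, 0.935, 0.354, 0.002]
force: [-2.4, -1.5, 2.3]
finger_gap: 91.8
gripper_force: 1.6
```

```bash
python3 look.py
```

```text
t 10.6 tcp [462.5 -99.4  14.2] cradle [-1.062e+02  1.000e-01  1.420e+01] F [-2.4 -1.5  2.3] j [-0.09  0.48  0.29  2.14 -0.25  0.55 -0.46]
target [497.  -68.9  40. ] shift n [ 0.185   0.0003 -0.1024] turn n [ 0.0015 -0.001  -0.0011] shift after turn [ 0.1846  0.0004 -0.103 ]
side col x,yaw,z [-5.8860e+01 -2.0000e-03  3.7303e+01] y ends [-76.  77.] n 1496 inl 0.98
scene col x,yaw,z [-6.0096e+01 -4.0000e-03  3.8438e+01] y ends [-77.  77.] n 2198 inl 0.96
```

Emit:
drive_tool(
  rows=[0.01,0,-0.0019,0,0,0,0.01,0,-0.0019,0,0,0,0.01,0,-0.0019,0,0,0,0.01,0,-0.0019,0,0,0,0.01,0,-0.0019,0,0,0,0.01,0,-0.0019,0,0,0,0.01,0,-0.0019,0,0,0,0.01,0,-0.0019,0,0,0,0.01,0,-0.0019,0,0,0,0.01,0,-0.0019,0,0,0],
)

```text
clock: 11.53
tcp_pos: [481.5, -82.5, 19.1]
orientation: [0.002, 0.935, 0.354, 0.003]
force: [-1.7, -1.5, 0.6]
finger_gap: 91.8
gripper_force: 1.6
```

```bash
python3 look.py
```

```text
t 11.5333 tcp [481.5 -82.5  19.1] cradle [-80.6   0.1  19.1] F [-1.7 -1.5  0.6] j [-0.13  0.49  0.29  2.1  -0.25  0.58 -0.51]
target [497.  -68.9  40. ] shift n [ 0.0828  0.0006 -0.0835] turn n [ 0.0016 -0.0012 -0.001 ] shift after turn [ 0.0825  0.0005 -0.0838]
side col x,yaw,z [-3.3339e+01 -2.0000e-03  4.2204e+01] y ends [-77.  77.] n 1540 inl 0.98
scene col x,yaw,z [-3.4370e+01 -3.0000e-03  4.3427e+01] y ends [-77.  77.] n 2265 inl 0.97
```

Emit:
drive_tool(
  rows=[0.01,0,-0.002,0,0,0,0.01,0,-0.002,0,0,0,0.01,0,-0.002,0,0,0,0.01,0,-0.002,0,0,0,0.01,0,-0.002,0,0,0,0.01,0,-0.002,0,0,0,0.01,0,-0.002,0,0,0,0.01,0,-0.002,0,0,0,0.01,0,-0.002,0,0,0,0.01,0,-0.002,0,0,0],
)

```text
clock: 12.47
tcp_pos: [500.3, -65.9, 24.2]
orientation: [0.002, 0.935, 0.354, 0.003]
force: [-2.0, -2.5, 2.1]
finger_gap: 91.9
gripper_force: 1.6
```

Emit:
drive_tool(
  rows=[0.01,0,-0.002,0,0,0,0.01,0,-0.002,0,0,0,0.01,0,-0.002,0,0,0,0.01,0,-0.002,0,0,0,0.01,0,-0.002,0,0,0,0.01,0,-0.002,0,0,0,0.01,0,-0.002,0,0,0,0.01,0,-0.002,0,0,0,0.01,0,-0.002,0,0,0,0.01,0,-0.002,0,0,0],
)

```text
clock: 13.3
tcp_pos: [519.0, -49.4, 29.3]
orientation: [0.002, 0.935, 0.354, 0.003]
force: [-2.5, -1.8, 2.5]
finger_gap: 91.9
gripper_force: 1.6
```

```bash
python3 look.py
```

```text
t 13.3 tcp [519.  -49.4  29.3] cradle [-30.7  -0.   29.3] F [-2.5 -1.8  2.5] j [-0.2   0.51  0.3   2.02 -0.24  0.63 -0.59]
target [497.  -68.9  40. ] shift n [-0.1172  0.0004 -0.0433] turn n [ 0.0016 -0.0012 -0.001 ] shift after turn [-1.174e-01 -1.000e-04 -4.290e-02]
side col x,yaw,z [ 1.6678e+01 -2.0000e-03  5.1962e+01] y ends [-77.  77.] n 1699 inl 0.99
scene col x,yaw,z [ 1.5650e+01 -2.0000e-03  5.3138e+01] y ends [-77.  77.] n 2436 inl 0.96
```

Emit:
drive_tool(
  rows=[0.01,0,-0.002,0,0,0,0.01,0,-0.002,0,0,0,0.01,0,-0.002,0,0,0,0.01,0,-0.002,0,0,0,0.01,0,-0.002,0,0,0,0.01,0,-0.002,0,0,0,0.01,0,-0.002,0,0,0,0.01,0,-0.002,0,0,0,0.01,0,-0.002,0,0,0,0.01,0,-0.002,0,0,0],
)

```text
clock: 14.23
tcp_pos: [537.7, -32.8, 34.4]
orientation: [0.002, 0.935, 0.354, 0.003]
force: [-2.5, -1.6, 1.0]
finger_gap: 91.8
gripper_force: 1.6
```

Emit:
drive_tool(
  rows=[0.01,0,-0.002,0,0,0,0.01,0,-0.002,0,0,0,0.01,0,-0.002,0,0,0,0.01,0,-0.002,0,0,0,0.01,0,-0.002,0,0,0,0.01,0,-0.002,0,0,0,0.01,0,-0.002,0,0,0,0.008,0,-0.0015,0,0,0,0.006,0,-0.001,0,0,0,0.006,0,-0.001,0,0,0],
)

```text
clock: 15.07
tcp_pos: [554.1, -18.2, 38.7]
orientation: [0.002, 0.935, 0.354, 0.002]
force: [-1.7, -1.3, 0.5]
finger_gap: 91.8
gripper_force: 1.1
```

```bash
python3 look.py
```

```text
t 15.0667 tcp [554.1 -18.2  38.7] cradle [16.3 -0.1 38.7] F [-1.7 -1.3  0.5] j [-0.26  0.54  0.3   1.94 -0.24  0.69 -0.66]
target [497.  -68.9  40. ] shift n [-0.3054  0.0007 -0.0063] turn n [ 0.0015 -0.001  -0.001 ] shift after turn [-3.054e-01 -2.000e-04 -5.300e-03]
side col x,yaw,z [ 6.3693e+01 -1.0000e-03  6.0269e+01] y ends [-77.  77.] n 1749 inl 0.99
scene col x,yaw,z [ 6.2069e+01 -3.0000e-03  6.1392e+01] y ends [-77.  77.] n 2555 inl 0.97
```

Emit:
drive_tool(
  rows=[0.006,0,-0.0008,0,0,0,0.006,0,-0.0008,0,0,0,0.006,0,-0.0008,0,0,0,0.006,0,-0.0008,0,0,0,0.006,0,-0.0008,0,0,0,0.006,0,-0.0008,0,0,0,0.006,0,-0.0008,0,0,0,0.006,0,-0.0008,0,0,0,0.006,0,0,0,0,0,0.006,0,0,0,0,0],
)

```text
clock: 16.0
tcp_pos: [566.1, -7.9, 40.5]
orientation: [0.002, 0.935, 0.354, 0.003]
force: [0.5, -0.4, 0.9]
finger_gap: 92.0
gripper_force: 0.1
```

```bash
python3 look.py
```

```text
t 16.0 tcp [566.1  -7.9  40.5] cradle [32.1 -0.3 40.5] F [ 0.5 -0.4  0.9] j [-0.27  0.55  0.3   1.91 -0.24  0.71 -0.68]
target [497.  -68.9  40. ] shift n [-0.3685 -0.      0.0005] turn n [ 0.0017 -0.0014 -0.0009] shift after turn [-0.3685 -0.0011  0.0021]
side col x,yaw,z [ 7.9465e+01 -3.0000e-03  6.3074e+01] y ends [-77.  77.] n 1793 inl 0.99
scene col x,yaw,z [ 7.8361e+01 -3.0000e-03  6.4121e+01] y ends [-77.  77.] n 2611 inl 0.98
```

At the crest. A few slow rows more.

Emit:
drive_tool(
  rows=[0.004,0,0,0,0,0,0.004,0,0,0,0,0,0.004,0,0,0,0,0,0.004,0,0,0,0,0,0.004,0,0,0,0,0,0,0,0,0,0,0,0,0,0,0,0,0,0,0,0,0,0,0],
)

```text
clock: 16.77
tcp_pos: [569.3, -4.9, 40.4]
orientation: [0.002, 0.935, 0.354, 0.003]
force: [-0.1, 0.3, 0.1]
finger_gap: 91.8
gripper_force: 0.0
```

```bash
python3 look.py
```

```text
t 16.7667 tcp [569.3  -4.9  40.4] cradle [36.5 -0.2 40.4] F [-0.1  0.3  0.1] j [-0.27  0.56  0.3   1.9  -0.24  0.71 -0.68]
target [497.  -68.9  40. ] shift n [-3.86e-01  5.00e-04  2.00e-04] turn n [ 0.0016 -0.0012 -0.001 ] shift after turn [-0.386  -0.0007  0.0016]
side col x,yaw,z [ 1.06862e+02 -5.00000e-03  5.49690e+01] y ends [-77.  77.] n 1705 inl 0.99
scene col x,yaw,z [ 1.04989e+02 -4.00000e-03  5.59500e+01] y ends [-77.  77.] n 2367 inl 0.95
```

The column is seated (x≈106, z≈55). Next I back the hand off and raise it.

Emit:
drive_tool(
  rows=[-0.04,0,-0.02,0,0,0,-0.06,0,-0.03,0,0,0,-0.06,0,-0.06,0,0,0,-0.06,0,-0.08,0,0,0,-0.06,0,-0.1,0,0,0,-0.04,0,-0.1,0,0,0,0,0,-0.1,0,0,0,0,0,-0.1,0,0,0,0,0,0,0,0,0,0,0,0,0,0,0],
)

```text
clock: 17.7
tcp_pos: [509.2, -58.2, 189.4]
orientation: [0.002, 0.935, 0.354, 0.005]
force: [-0.4, 0.1, -0.5]
finger_gap: 92.1
gripper_force: 0.0
```

```bash
python3 look.py; python3 - <<'E'
import cv2,numpy as np
a=cv2.imread('last_side.png')[120:300,170:400];b=cv2.imread('last_scene.png')[120:300,150:380]
cv2.imwrite('pics/e.png',np.hstack([cv2.resize(x,(400,313),interpolation=3) for x in(a,b)]))
E
```

```text
t 17.7 tcp [509.2 -58.2 189.4] cradle [-4.380e+01 -1.000e-01  1.894e+02] F [-0.4  0.1 -0.5] j [-0.27  0.25  0.39  1.94 -0.11  0.96 -0.68]
target [497.  -68.9  40. ] shift n [-0.0689 -0.0043  0.5972] turn n [ 0.0023 -0.0022 -0.0012] shift after turn [-6.470e-02 -3.000e-04  5.977e-01]
side col x,yaw,z [ 1.06901e+02 -5.00000e-03  5.49570e+01] y ends [-77.  77.] n 1745 inl 0.98
scene col x,yaw,z [ 1.04981e+02 -8.00000e-03  5.60240e+01] y ends [-77.  77.] n 2331 inl 0.96
```

View pics/e.png

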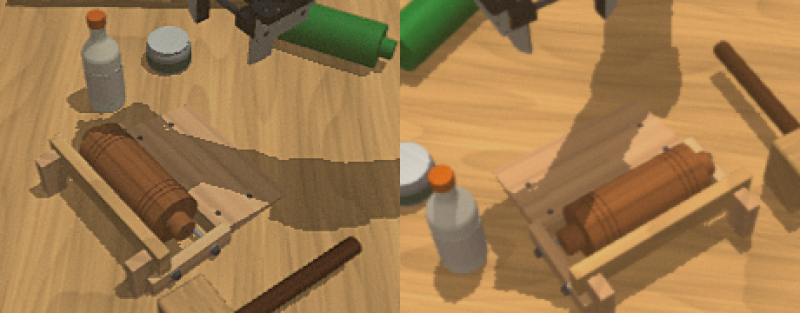

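The crops show the column square on the wheels in front of the backstop, at (135,180) in the left one and (640,200) in the right. The bystanders look undisturbed and the gripper is well clear.

```bash
python3 -c "
from station import manip
print(manip.hand_in())"
```

```text
the job is handed in; nothing more can be done
None
```

I rolled the column up the ramp onto the four wheels and handed the job in: by camera it rests square (within 0.01 rad), about 1 mm from the seat along the cradle, with the arm clear. The hand-in returned no verdict, and an early push that caught the column's upper back read about 41 N in total at the wrist, so the 40 N finger-force limit may have been touched.

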